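Store a dropper bottle in the dry box

TASK

Put the dropper bottle, the shortest of the three bottles standing on the bench, into the open dry box: set it down upright on the bottom of the well rather than dropping it. Then swing the lid down and press its front edge until the tab snaps behind the rim and the lid stays fully shut, and last of all close the vent by turning the dial until its pointer reads zero (the one thick, long mark). Do not tip the dropper bottle over on the way, and leave the other two bottles where they stand.

Things in the scene. Friction and masses are not known exactly. Their poses are not given: they have to be found in the camera images.
- dropper: The dropper bottle: a small round amber bottle with a dark cap, 31 mm diameter and 72 mm tall, the shortest of the three bottles; upright glass body about 45 mm tall, above it shoulder and an 18 mm wide cap. Loose, about 40 g. Origin at the centre of its underside, z up along the bottle.
- reagent: Bystander: round clear bottle with a white cap, 45 mm diameter, 118 mm tall, loose. Origin at the centre of its underside.
- squeeze: Bystander: round white squeeze bottle with a nozzle, 43 mm diameter, 125 mm tall, loose. Origin at the centre of its underside.
- drybox: Dry box, fixed. Origin on the bench under the well's centre; x from front wall to hinge wall, y left, z up. Open well: outer 160 (x) x 170 (y) x 100 (z) mm, walls and floor 4 mm. A solid vent housing on its +y side (y 85 to 167 mm, same length and height) bears the dial on top. A rim bead inside the front wall, middle 60 mm, stands 5 mm into the well, 7 mm below its top.
- well_floor (a point): Centre of the inner floor of the well, 4 mm above the bench; the clear floor is 152 x 162 mm.
- lid_hinge (a point): Middle of the lid's hinge line, on the far rim of the well, 80 mm behind the box's centre and 103 mm above the bench. The hinge line runs along the box's y.
- lid_edge (a point): Middle of the lid's free front edge, on its outer (upper) face, 168 mm from the hinge; moves with the lid. The lid is a plate 170 x 156 mm, 5 mm thick. From its inner side, 147 mm from the hinge, stands a springy tab 52 mm wide and 20 mm long with a bead that snaps under the rim bead.
- lid (a joint): Lid angle in rad: 0 = shut, level on the rim; 1.57 = upright; at most 1.95 (leaning back). Stiff hinge: the lid stays where it is left. The tab meets the rim bead at about 0.09 rad; from there a push of 4 to 10 N at the front edge snaps it in. Once snapped it cannot lift beyond about 0.03.
- dial (a joint): Vent dial angle in rad: 0 = pointer on the zero mark (pointer towards the front, -x of the box), positive = turned clockwise seen from above. One tick of the scale is 0.2 rad; range -0.7 to 1.6, no stop at zero; stays where it is left (friction 0.05 N m).
- dial_grip (a point): On the dial's axis at grip height, 123.5 mm above the bench, 126 mm to +y of the box's origin. The grip is an upright bar 52 mm long, 14 mm thick, from 109.5 to 135.5 mm above the bench, on a disc of 52 mm diameter. The bar lies along the pointer: along the box's x when the dial reads zero.

How it is judged:
By the outcome, as a careful person would: the job done as asked, in the order asked, and still so for the second after the job is handed in, with the robot touching nothing.
It also fails if it takes over 64 s, if anything falls off the work surface, if the arm or the gripper's body presses on something with over 40 N, if the wrist force passes 120 N, or if a joint passes its speed limit or range.

ROBOT

A 7-joint arm with a two-finger parallel gripper is mounted at the origin on a cart in front of the work surface, level with it; the furniture and walls round the work are solid. World frame = base frame: x ahead of the robot, y to its left, z up, the work surface at z = 0. Lengths are in m, angles in rad, forces in N, time in s.
With the tool pointing down it reaches from about 0.425 to 0.95 m from the base axis. Payload 4.7 kg.
Tool frame: the origin (TCP) lies between the finger pads; the fingertips stand 25 mm ahead of it and the grasp point (between the pads) lies 6 mm ahead of it; x points along the fingers, z is the direction in which the jaws open and shut, and the axes are right-handed (so a half turn about x gives the same grasp; the last joint's range is limited). The gripper opens to 85 mm and grips with 20 to 120 N. Pads are 22 mm wide; open, the fingers measure 114 mm over their backs; the gripper's body (76 mm by 85 mm) begins 54 mm behind the grasp point. The pads swing forward as they close: fully open they stand 13 mm farther back than shut.
Start: joints at [-1.226, 0.469, -0.049, 1.532, 0.024, 1.141, -0.082], TCP at [0.246, 0.628, 0.256] pointing down, gripper open.
Joint ranges: [-2.59, 2.59], [-0.33, 1.99], [-1.39, 1.29], [0.1, 2.45], [-1.04, 4.18], [0.21, 1.99], [-2.66, 2.66]. Speed limits (rad/s): [2.57, 2.57, 3.14, 3.14, 3.14, 3.14, 3.14].

INTERFACE

Orientations are given as a 3x3 rotation matrix whose columns are the frame's x, y, z axes.
In Python, from rig import * gives the robot as it stands. Calls block until the motion is done:
- movep(position, orientation): joint-space move of the TCP to a pose.
- move_l(position, attitude=None, feed=0.15, until_force=None): straight line of the TCP; attitude=None keeps the orientation; feed is the mean speed in m/s. With until_force (N) it stops when the force on the tool has changed by that much, and returns True; else False.
- move_joints(angles): joint-space move.
- command_gripper(opening, newtons=None): finger opening in m; newtons is the grip in N (None keeps the last); returns when the fingers have stopped.
- sleep(seconds).
- inverse_kinematics(position, orientation): joint angles nearest the present ones, or None.
- sense(): the state.
- camera(name): name is "scene" or "top" or "wrist"; returns (picture, depth): 384x512x3 uint8, red, green, blue; 384x512 float32, m along the optical axis (not along the pixel's ray), 0 where there is no reading.
- camera_params(name): a dict with "K" (3x3 intrinsics, pixels), "dist" ([k1, k2, p1, p2, k3] as OpenCV has them; the pictures are not rectified), "position" and "rotation" of the camera in the world; the wrist camera has in their place "tool_from_camera" (4x4, takes a point from camera to tool coordinates, whose origin is the TCP and whose axes are the tool frame's). Camera axes: x right, y down, z forward; pixel columns grow to the right and rows downward; lengths in m; the calibration is good to about 2 mm. A picture is of the moment at which its call begins: read the wrist's pose just before it. camera_params takes no time and is no camera call.
A pose or a line that the arm cannot do raises Unreachable and nothing moves.
- finish_job(): hands the job in, once; it reports no verdict.
The state is a dict: "time_s": time; "joint_pos": joint angles; "qd": joint speeds; "joint_efforts": joint torques, N m; "position": TCP position; "tcp_rot": TCP orientation; "wrist_force": force on the tool from outside, world axes, zero at the start; "ft_torque": the same for the moment, N m; "finger_gap": finger opening in m.
Only numpy, scipy, OpenCV 4.12 (cv2) and the standard library are available. Lean on these libraries where they do the work, as an engineer would, in place of code of your own. Each camera call takes 0.05 s, during which the arm holds its last target. There are 200 camera calls.

## Working session

There is one attempt and no reset: what is moved stays moved. The work goes in short steps, each a Python script; the robot and the scene stay as the last script left them, time stands still between calls to the robot, and variables do not carry over. Pictures are saved under pics/ and viewed, about 8 in all and at most 12, crops included, and the job is handed in when it is done.

```bash
mkdir -p pics; ls; python3 - <<'E'
from rig import *
import cv2,numpy as np
for n in ["top","scene"]:
    im,d=camera(n); cv2.imwrite(f"pics/{n}0.png",im[:,:,::-1]); np.savez(f"{n}0.npz",im=im,d=d)
    print(n,camera_params(n))
print(camera_params("wrist")); s=sense(); print(s)
E
```

```text
pics
top {'K': array([[436.27859385,   0.        , 259.31221107],
       [  0.        , 436.27859385, 193.33784936],
       [  0.        ,   0.        ,   1.        ]]), 'dist': array([-0.1183085,  0.       ,  0.       ,  0.       ,  0.       ]), 'position': array([ 0.29235852, -0.03009619,  1.2956603 ]), 'rotation': array([[ 0.01362852, -0.9836861 ,  0.17937649],
       [-0.99965793, -0.01740889, -0.01951778],
       [ 0.02232211, -0.17904914, -0.98358687]])}
scene {'K': array([[491.03334028,   0.        , 259.04003171],
       [  0.        , 491.03334028, 190.25483301],
       [  0.        ,   0.        ,   1.        ]]), 'dist': array([0.00989783, 0.        , 0.        , 0.        , 0.        ]), 'position': array([-0.30584794, -1.08955403,  0.83967449]), 'rotation': array([[ 0.7810366 , -0.2992325 ,  0.54812566],
       [-0.62437669, -0.39054684,  0.67648128],
       [ 0.01164356, -0.87059352, -0.49186517]])}
{'K': array([[343.01359152,   0.        , 252.4156562 ],
       [  0.        , 343.01359152, 189.44966331],
       [  0.        ,   0.        ,   1.        ]]), 'dist': arra
[... 563 characters left out ...]
'qd': array([ 9.24453286e-04, -2.18171664e-03,  1.42960741e-03, -4.98037287e-03,
       -6.83851079e-04,  5.12924178e-05, -5.91410142e-04]), 'joint_efforts': array([ 2.52059021e-03, -5.11522865e+01, -4.65605047e-02, -2.38391215e+01,
        1.07464529e-02,  4.37247872e-03, -4.87996758e-06]), 'position': array([0.24629362, 0.62796671, 0.25538987]), 'tcp_rot': array([[-5.89457857e-04, -9.30952241e-01,  3.65140489e-01],
       [-1.60796858e-03,  3.65140963e-01,  9.30950854e-01],
       [-9.99998533e-01, -3.83781370e-05, -1.71217716e-03]]), 'wrist_force': array([ 0.28618525, -0.0437499 ,  0.00684139]), 'ft_torque': array([ 0.02925369, -0.021292  , -0.02919069]), 'finger_gap': 0.0853102409333257}
```

View pics/top0.png

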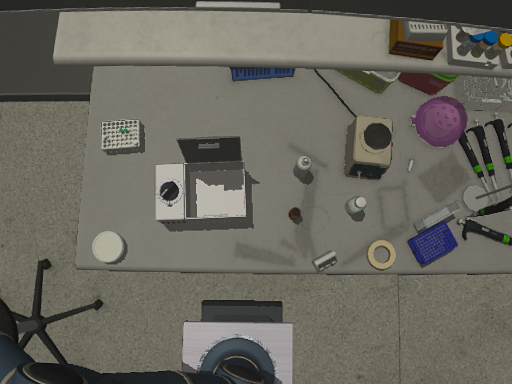

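View pics/scene0.png

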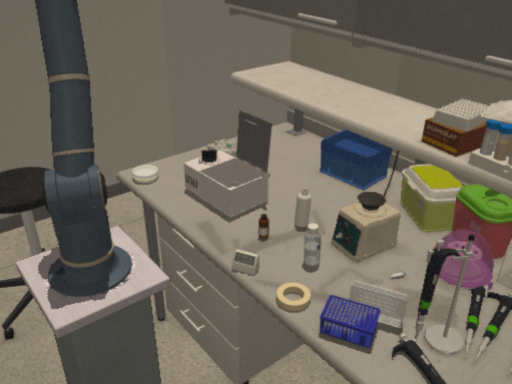

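The top view shows the box with its lid up (px 155–245, 137–230), the dial at (169,190), the dropper at (295,214), the squeeze bottle at (304,163) and the reagent at (356,205). Next I measure from depth and rays.

```bash
cat > h.py <<'E'
import cv2,numpy as np
from rig import *
def cloud(im,d,P,R=None,t=None):
    R=P["rotation"] if R is None else R; t=P["position"] if t is None else t
    h,w=d.shape; v,u=np.mgrid[:h,:w]
    n=cv2.undistortPoints(np.stack([u.ravel(),v.ravel()],1).astype(float)[:,None],P["K"],P["dist"])[:,0]
    c=np.c_[n,np.ones(len(n))]*d.reshape(-1,1)
    return (c@R.T+t).reshape(h,w,3)
def wrist_cloud():
    s=sense(); im,d=camera("wrist"); P=camera_params("wrist"); T=P["tool_from_camera"]
    R=s["tcp_rot"]@T[:3,:3]; t=s["tcp_rot"]@T[:3,3]+s["position"]
    return im,d,cloud(im,d,P,R,t)
def down(yaw): # jaw axis z at yaw in world xy, tool x down
    x=np.array([0,0,-1.]); z=np.array([np.cos(yaw),np.sin(yaw),0]); return np.stack([x,np.cross(z,x),z],1)
E
python3 - <<'E'
from h import *
for n in ["top","scene"]:
    f=np.load(n+"0.npz"); im,d=f["im"],f["d"]; C=cloud(im,d,camera_params(n)); X,Y,Z=C[...,0],C[...,1],C[...,2]
    v=d>0
    print(n,"bench z", np.median(Z[v&(abs(Z)<.02)]))
    # box top
    m=v&(abs(Z-.1)<.006)&(Y>0)&(Y<.45)&(X>.3)&(X<.75)
    k,l,st,ce=cv2.connectedComponentsWithStats(m.astype(np.uint8),connectivity=8)
    i=1+st[1:,4].argmax(); p=C[l==i][:,:2].astype(np.float32)
    print(" boxtop",len(p),cv2.minAreaRect(p),cv2.boxPoints(cv2.minAreaRect(p)).round(4).tolist(),np.median(C[l==i][:,2]))
    for nm,lo in [("tall",.02)]:
        m=v&(Z>.02)&(Z<.14)&(X>.38)&(X<.68)&(Y<.04)&(Y>-.35)
        k,l,st,ce=cv2.connectedComponentsWithStats(m.astype(np.uint8),connectivity=8)
        for i in range(1,k):
            if st[i,4]>15:
                q=C[l==i]; zt=np.percentile(q[:,2],98); t=q[q[:,2]>zt-.012]
                print(" comp",ce[i].round(),st[i,4],"ztop",zt.round(4),"topmean",t.mean(0).round(4),"bb",q.min(0).round(3),q.max(0).round(3))
im=cv2.imread("pics/top0.png"); c=im[125:240,145:265]; cv2.imwrite("pics/boxcrop.png",cv2.resize(c,None,fx=5,fy=5,interpolation=cv2.INTER_CUBIC))
E
```

```text
top bench z 0.0007562670889501577
 boxtop 1612 ((0.5175502300262451, 0.11659523844718933), (0.16269761323928833, 0.2386089563369751), 3.308189630508423) [[0.429500013589859, 0.23100000619888306], [0.4431999921798706, -0.007199999876320362], [0.6055999994277954, 0.002199999988079071], [0.5918999910354614, 0.24040000140666962]] 0.10046434254054049
 comp [355. 156.] 720 ztop 0.1276 topmean [ 0.6394 -0.334   0.122 ] bb [ 0.572 -0.35   0.02 ] [ 0.68  -0.307  0.131]
 comp [237. 183.] 374 ztop 0.1353 topmean [0.6037 0.0202 0.1315] bb [ 0.442 -0.018  0.02 ] [0.606 0.04  0.139]
 comp [302. 166.] 273 ztop 0.1238 topmean [ 0.6015 -0.1801  0.1176] bb [ 0.579 -0.2    0.02 ] [ 0.621 -0.157  0.127]
 comp [355. 204.] 277 ztop 0.1218 topmean [ 0.4874 -0.3325  0.1176] bb [ 0.467 -0.349  0.021] [ 0.509 -0.311  0.123]
 comp [294. 213.] 111 ztop 0.0744 topmean [ 0.4639 -0.1582  0.0699] bb [ 0.449 -0.173  0.021] [ 0.477 -0.143  0.076]
scene bench z 0.0019262817218066441
 boxtop 666 ((0.5228448510169983, 0.11717826128005981), (0.17459474503993988, 0.24304482340812683), 3.554112195968628) [[0.42820000648498535, 0.23309999704360962], [0.4431999921798706, -0.009499999694526196], [0.6175000071525574, 0.0013000000035390258], [0.602400004863739, 0.24390000104904175]] 0.10095772370728184
 comp [246. 191.] 1282 ztop 0.1294 topmean [0.6061 0.0155 0.1278] bb [ 0.441 -0.024  0.02 ] [0.617 0.04  0.14 ]
 comp [303. 206.] 418 ztop 0.1208 topmean [ 0.6043 -0.1838  0.1163] bb [ 0.579 -0.207  0.021] [ 0.621 -0.165  0.127]
 comp [342. 221.] 352 ztop 0.1271 topmean [ 0.6325 -0.3378  0.1226] bb [ 0.572 -0.35   0.02 ] [ 0.676 -0.316  0.13 ]
 comp [264. 224.] 183 ztop 0.076 topmean [ 0.4645 -0.1629  0.0714] bb [ 0.449 -0.179  0.02 ] [ 0.481 -0.148  0.077]
 comp [310. 240.] 295 ztop 0.1209 topmean [ 0.487  -0.3386  0.1172] bb [ 0.468 -0.35   0.02 ] [ 0.511 -0.32   0.123]
```

View pics/boxcrop.png

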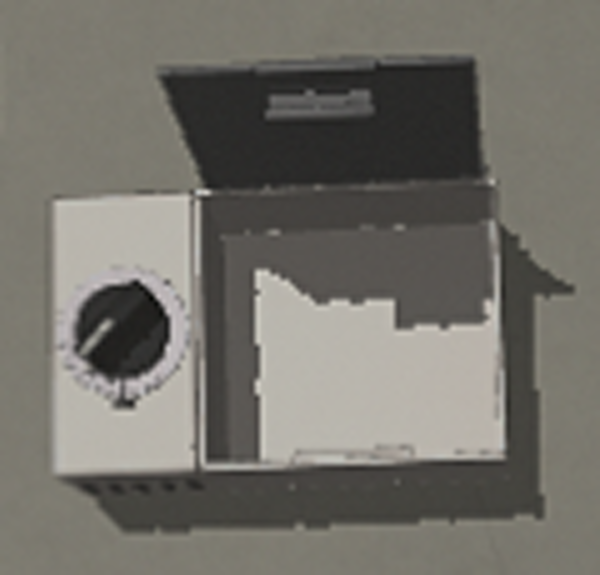

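```bash
python3 - <<'E'
from h import *
movep([0.48,0.14,0.38],down(np.pi/2+.058)); sleep(.2)
im,d,C=wrist_cloud(); np.savez("w1.npz",im=im,d=d,C=C); cv2.imwrite("pics/w1.png",im[:,:,::-1])
s=sense();print(s["time_s"],s["position"])
X,Y,Z=C[...,0],C[...,1],C[...,2]; v=d>0
m=v&(abs(Z-.1)<.005)&(X>.38)&(X<.62)
k,l,st,ce=cv2.connectedComponentsWithStats(m.astype(np.uint8)); i=1+st[1:,4].argmax(); p=C[l==i][:,:2].astype(np.float32)
r=cv2.minAreaRect(p); print(r,cv2.boxPoints(r).round(4).tolist(),np.median(C[l==i][:,2]))
m=v&(abs(Z-.1355)<.006)&(X>.4)&(X<.58)&(Y>.1)&(Y<.26); q=C[m]
r=cv2.minAreaRect(q[:,:2].astype(np.float32)); print("bar",m.sum(),r,cv2.boxPoints(r).round(4).tolist(),np.median(q[:,2]))
m=v&(Z>.115)&(X>.57)&(Y>-.02)&(Y<.2)&(Z<.3); q=C[m]; print("lid",m.sum(),q.min(0),q.max(0)); 
c=q.mean(0); n=np.linalg.svd((q-c)[::7],full_matrices=False)[2][2]; print(c,n,np.arctan2(abs(n[0]),n[2]))
E
```

```text
2.35 [0.47993212 0.14052054 0.37978546]
((0.5200067758560181, 0.11108779162168503), (0.16160832345485687, 0.2522454261779785), 3.7713804244995117) [[0.4311000108718872, 0.23160000145435333], [0.44769999384880066, -0.020099999383091927], [0.6089000105857849, -0.009399999864399433], [0.5922999978065491, 0.24230000376701355]] 0.09887465829538228
bar 585 ((0.5133890509605408, 0.19582806527614594), (0.014071363024413586, 0.051582422107458115), 51.58571243286133) [[0.4887999892234802, 0.20630000531673431], [0.52920001745224, 0.17430000007152557], [0.5379999876022339, 0.18529999256134033], [0.4975999891757965, 0.21739999949932098]] 0.13412248360415674
lid 11373 [0.59171896 0.02389911 0.1150268 ] [0.62014147 0.15402235 0.27249354]
[0.60578395 0.09786287 0.20424125] [ 0.99744406  0.03266038 -0.06355042] 1.6344235917113505
```

View pics/w1.png

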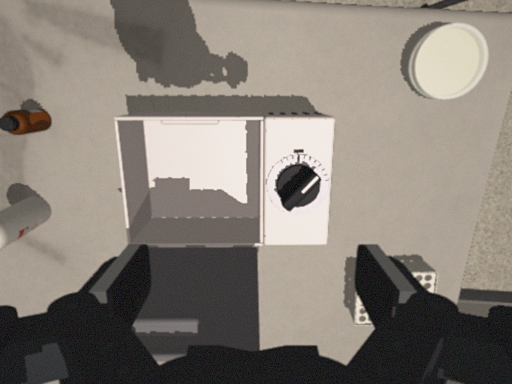

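The wrist view confirms the box: the top rectangle measures 161.6×252.2 mm (160×252 expected), and the dial axis agrees within 1 mm. The dial reads about +0.73 rad. Now the dropper: hover, refine, grasp.

```bash
cat >> h.py <<'E'
YAW=.064; O=np.array([.5225,.0702,0]); EX=np.array([np.cos(YAW),np.sin(YAW),0]); EY=np.array([-np.sin(YAW),np.cos(YAW),0]); EZ=np.array([0,0,1.])
def B(x,y,z): return O+x*EX+y*EY+z*EZ
E
python3 - <<'E'
from h import *
D=down(np.pi/2+YAW)
movep([0.464,-.16,.21],D); sleep(.15)
im,d,C=wrist_cloud(); cv2.imwrite("pics/w2.png",im[:,:,::-1])
Z=C[...,2]; m=(d>0)&(Z>.012)&(Z<.082)&(np.hypot(C[...,0]-.464,C[...,1]+.16)<.035); q=C[m]
for lo,hi in [(.012,.04),(.045,.058),(.06,.08)]:
    b=q[(q[:,2]>lo)&(q[:,2]<hi)]; print(lo,len(b),b.min(0).round(4),b.max(0).round(4),cv2.minEnclosingCircle(b[:,:2].astype(np.float32)))
t=q[q[:,2]>.069]; print("cap",len(t),t.mean(0), q[:,2].max()); print(sense()["time_s"])
E
```

```text
0.012 177 [ 0.4506 -0.1745  0.0123] [ 0.4633 -0.1448  0.04  ] ((0.4618908762931824, -0.15965646505355835), 0.015022520907223225)
0.045 443 [ 0.4508 -0.1743  0.0451] [ 0.4809 -0.1436  0.058 ] ((0.4660971164703369, -0.1589994877576828), 0.015495158731937408)
0.06 498 [ 0.4565 -0.1687  0.0601] [ 0.4753 -0.1498  0.0728] ((0.46622905135154724, -0.15921297669410706), 0.00993142370134592)
cap 401 [ 0.46600242 -0.1591384   0.07078851] 0.07277469339926934
3.85
```

```bash
python3 - <<'E'
from h import *
D=down(np.pi/2+YAW); p=np.array([.466,-.159,0])
move_l(p+[0,0,.041],feed=.12)
command_gripper(0.0,30); g=sense(); print("gap",g["finger_gap"],g["time_s"])
move_l(p+[0,0,.20],feed=.15)
move_l(B(-.012,0,.20),D,feed=.2)
s=sense(); print(s["finger_gap"],s["time_s"],s["position"],s["wrist_force"])
move_l(B(-.012,0,.062),feed=.12); sleep(.15); z=sense()
print(z["wrist_force"])
r=move_l(B(-.012,0,.042),feed=.02,until_force=2.5)
s=sense(); print(r,s["position"],s["wrist_force"],s["finger_gap"],s["time_s"])
im,d=camera("top"); cv2.imwrite("pics/t2.png",cv2.resize(im[125:240,145:265,::-1],None,fx=5,fy=5))
E
```

```text
gap 0.030237042268436553 5.95
0.03006557128734558 8.475 [0.51029893 0.06804499 0.19992051] [-1.62441466  0.51762856  0.25035638]
[ 0.40621181  0.47187309 -1.04641171]
True [0.51039146 0.06940129 0.04525429] [ 0.1981044  -0.4241696   3.88979233] 0.029944516201072243 10.7083
```

View pics/t2.png

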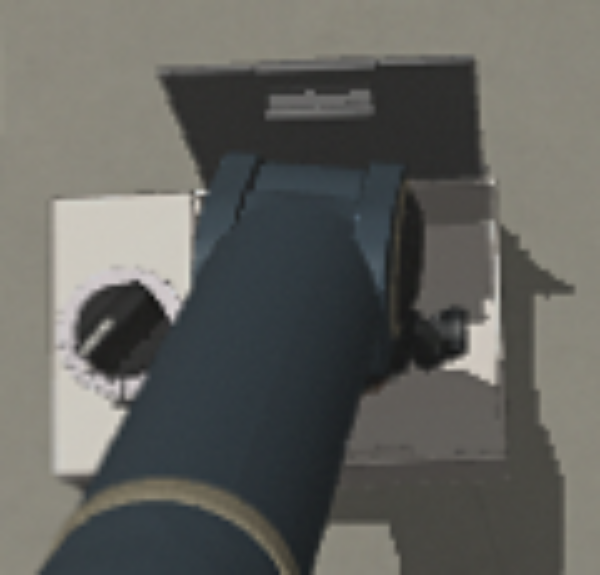

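Contact came at the predicted height (TCP 0.0453 vs 0.045). Release, retreat and check it is upright.

```bash
python3 - <<'E'
from h import *
f=np.load("top0.npz"); C=cloud(f["im"],f["d"],camera_params("top"))
m=(f["d"]>0)&(C[...,2]>.25)&(C[...,0]>.6)&(abs(C[...,1]-.1)<.3); print("shelf",np.percentile(C[m],[1,50],axis=0).round(3) if m.any() else None)
command_gripper(.06); sleep(.2); s=sense(); print(s["finger_gap"],s["wrist_force"])
p=s["position"]; move_l([p[0],p[1],.15],feed=.12); move_l([p[0],p[1],.33],feed=.25); sleep(.1)
im,d,C=wrist_cloud(); cv2.imwrite("pics/w3.png",im[:,:,::-1])
L=(C-O)@np.stack([EX,EY,EZ],1); Z=L[...,2]
m=(d>0)&(Z>.012)&(Z<.085)&(abs(L[...,0])<.06)&(abs(L[...,1])<.06); q=L[m]
for lo,hi in [(.012,.045),(.049,.062),(.066,.085)]:
    b=q[(q[:,2]>lo)&(q[:,2]<hi)]; print(lo,len(b),cv2.minEnclosingCircle(b[:,:2].astype(np.float32)) if len(b) else 0)
m=(d>0)&(Z>.18)&(Z<.26)&(L[...,0]>.05)&(L[...,0]<.15)&(abs(L[...,1])>.035)&(abs(L[...,1])<.08); q=L[m]; print("lid",len(q)); pf=np.polyfit(q[:,2],q[:,0],1); print(pf,"angle",np.pi/2+np.arctan(pf[0]))
print("top z",Z[m].max(),sense()["time_s"])
command_gripper(0)
E
```

```text
shelf [[ 0.612 -0.194  0.255]
 [ 0.855  0.092  0.281]]
0.060266799499253565 [-0.08510662 -0.57963274  0.23878398]
0.012 82 ((-0.01597370207309723, -0.0004910575225949287), 0.015089974738657475)
0.049 235 ((-0.012213342823088169, -0.0001708060735836625), 0.015439550392329693)
0.066 244 ((-0.01182957086712122, 0.00010689603368518874), 0.0098645044490695)
lid 3833
[0.10260347 0.06514753] angle 1.673041998169615
top z 0.24817621365420586 13.4
```

View pics/w3.png

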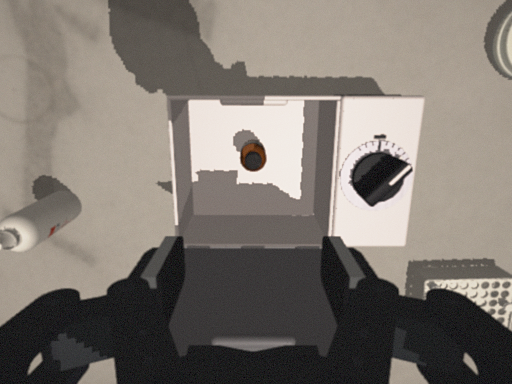

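Dropper upright at box (-0.012, 0): cap and body circles are concentric. Lid is at ~1.67 rad. Next, swing the lid with closed fingertips from behind.

```bash
cat > lid.py <<'E'
from h import *
f=np.load("top0.npz"); C=cloud(f["im"],f["d"],camera_params("top"))
m=(f["d"]>0)&(C[...,2]>.2)&(C[...,0]>.66)&(abs(C[...,1]-.1)<.25); xs=np.percentile(C[m][:,0],1); print("shelf x",xs); assert xs>.76
def tip(r,a): 
    t=.002+.011*np.sin(a)
    return B(.08-r*np.cos(a)+t*np.sin(a),0,.103+r*np.sin(a)+t*np.cos(a)+.025)
D=down(np.pi/2+YAW)
s=tip(.145,1.85); hi=s.copy(); hi[2]=.345
move_l(B(0,0,.345),feed=.25); move_l(hi,feed=.2); move_l(s,feed=.15)
for a in np.arange(1.65,.16,-.14):
    move_l(tip(.145+.012*(1.65-a)/1.5,a),feed=.1)
    w=sense()["wrist_force"]; print(round(a,2),w.round(1))
    if np.linalg.norm(w)>25: print("STOP"); break
print(sense()["time_s"])
E
python3 lid.py
```

```text
shelf x 0.7815191160890471
1.65 [0.8 0.3 0.1]
1.51 [-0.1  0.  -0. ]
1.37 [0.4 0.1 0.1]
1.23 [-0.6 -0.   0.2]
1.09 [ 0.5  0.1 -0.5]
0.95 [ 1.1  0.9 -0.4]
0.81 [0.5 0.7 0.2]
0.67 [-0.4  0.7  0.5]
0.53 [ 0.2 -0.5  0.2]
0.39 [0.1 0.2 0.6]
0.25 [0.5 0.6 0.1]
19.8917
```

```bash
python3 - <<'E'
from h import *
im,d=camera("scene"); cv2.imwrite("pics/s3.png",cv2.resize(im[80:260,150:350,::-1],None,fx=3,fy=3))
E
```

```text
(no output)
```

View pics/s3.png

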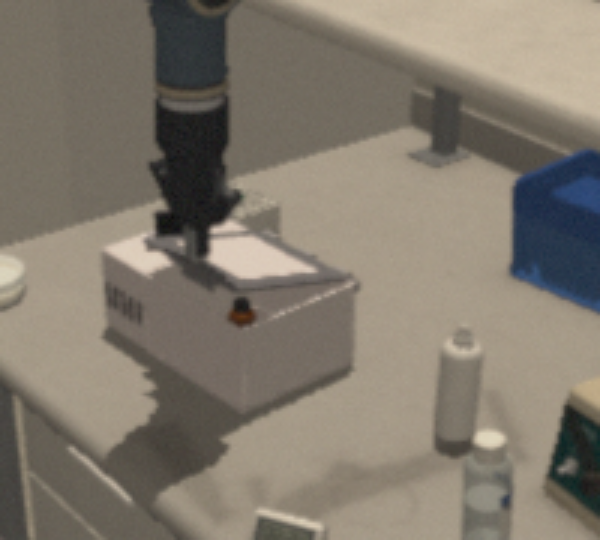

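The scene crop shows the lid nearly closed under the fingertip (195,245), with the dropper still upright in the well (240,310). Press now.

```bash
cat > press.py <<'E'
from h import *
x=.08-.158
def tgt(z): return B(x,0,z+.025)
move_l(tgt(.103+.158*np.sin(.15)+.002),feed=.08)
print(sense()["position"],sense()["wrist_force"].round(1))
f0=sense()["wrist_force"][2]; pk=0
for z in np.arange(.117,.0965,-.001):
    move_l(tgt(z),feed=.03); s=sense(); f=s["wrist_force"][2]; print(round(z,4),round(s["position"][2]-.025,4),round(f,1))
    if f>22: break
move_l(tgt(.125),feed=.1); 
move_l(tgt(.24),feed=.2); sleep(.1)
im,d,C=wrist_cloud(); cv2.imwrite("pics/w4.png",im[:,:,::-1])
L=(C-O)@np.stack([EX,EY,EZ],1)
m=(d>0)&(L[...,0]>-.08)&(L[...,0]<.05)&(abs(L[...,1])<.075)&(L[...,2]>.08)&(L[...,2]<.16); q=L[m]; pf=np.polyfit(q[:,0],q[:,2],1); print("lid",len(q),pf,"angle",-pf[0],"z edge",np.polyval(pf,-.085)); print(sense()["time_s"])
E
python3 press.py
```

```text
[0.44476573 0.06517757 0.15366597] [ 0.5 -0.5 -0.1]
0.117 0.1172 3.7
0.116 0.1162 4.6
0.115 0.1149 1.2
0.114 0.1135 -0.2
0.113 0.1128 0.4
0.112 0.1119 0.3
0.111 0.111 1.0
0.11 0.1099 -0.2
0.109 0.109 0.3
0.108 0.1079 -0.3
0.107 0.1069 -0.0
0.106 0.106 0.1
0.105 0.1054 4.8
0.104 0.1052 14.4
0.103 0.105 22.3
lid 14689 [0.00851249 0.10534785] angle -0.008512490814277839 z edge 0.10462428602640413
25.6083
```

Snap seen: force peaked at 4.6 N at 0.116, fell to 0, then met a hard stop at 0.105. The lid measures level. Now the dial.

```bash
cat > dial.py <<'E'
from h import *
def measure(tag):
    im,d,C=wrist_cloud(); cv2.imwrite(f"pics/{tag}.png",im[:,:,::-1])
    L=(C-O)@np.stack([EX,EY,EZ],1); m=(d>0)&(abs(L[...,2]-.1355)<.005)&(np.hypot(L[...,0],L[...,1]-.126)<.036); q=L[m]
    r=cv2.boxPoints(cv2.minAreaRect(q[:,:2].astype(np.float32))); e=max((r[1]-r[0],r[2]-r[1]),key=np.linalg.norm); a=np.arctan2(-e[1],e[0])
    a=(a+np.pi/2)%np.pi-np.pi/2; c=r.mean(0); print(tag,m.sum(),"centre",c.round(4),"len",np.linalg.norm(e).round(4),"dial",a.round(3)); 
    t=(d>0)&(abs(L[...,0])<.07)&(abs(L[...,1])<.075)&(abs(L[...,2]-.105)<.03); pf=np.polyfit(L[t][:,0],L[t][:,2],1); print(" lid slope",-pf[0].round(4),"z edge",np.polyval(pf,-.085).round(4))
    return c,a,(im,L)
E
python3 - <<'E'
from dial import *
command_gripper(.045); 
movep(B(-.02,.126,.26),down(np.pi/2+YAW)); sleep(.15)
c,a,_=measure("d1"); print(sense()["time_s"])
Y=np.pi/2+YAW
for yaw in (Y-a,Y,Y+.05): print(yaw,inverse_kinematics(B(*c,.138),down(yaw)))
E
```

```text
d1 1182 centre [-0.0014  0.1263] len 0.0514 dial 0.752
 lid slope 0.0013 z edge 0.1052
26.925
0.8832902 [-0.77762854  0.42393011  0.4306428   1.97104192 -0.24262958  0.79623917
  0.67361877]
1.6347963267948966 [-0.70059065  0.41273698  0.32982561  1.96672546 -0.18381008  0.79060038
  1.36811084]
1.6847963267948967 [-0.69535025  0.41212319  0.32303019  1.96642747 -0.17991236  0.79031752
  1.41434519]
```

```bash
python3 - <<'E'
from dial import *
Y=np.pi/2+YAW; c=(-.0005,.126); a=.75
movep(B(*c,.20),down(Y-a)); move_l(B(*c,.138),feed=.1,until_force=8); s=sense(); print(s["position"][2],s["wrist_force"].round(1))
command_gripper(0,40); print(sense()["finger_gap"])
for b in np.linspace(a,0,5)[1:]:
    move_l(B(*c,.138),down(Y-b),feed=.1); s=sense(); print(round(b,2),s["wrist_force"].round(1),s["ft_torque"].round(2))
command_gripper(.045); move_l(B(*c,.20),feed=.15); movep(B(-.02,.126,.26),down(Y)); sleep(.15)
c,a,(im,L)=measure("d2"); print(sense()["time_s"])
v,u=np.where((abs(L[...,2]-.105)<.04)&(np.hypot(L[...,0],L[...,1]-.126)<.055))
cv2.imwrite("pics/d2c.png",cv2.resize(im[v.min():v.max(),u.min():u.max(),::-1],None,fx=4,fy=4,interpolation=cv2.INTER_CUBIC))
im,d=camera("top"); cv2.imwrite("pics/t4.png",im[100:260,140:400,::-1])
C=cloud(im,d,camera_params("top")); 
for x,y in [(.601,-.18),(.487,-.333)]:
    m=(d>0)&(C[...,2]>.1)&(np.hypot(C[...,0]-x,C[...,1]-y)<.04); print(C[m].mean(0).round(4))
E
```

```text
0.13851738695607638 [-0.9  0.2 -0.3]
0.01285946076252844
0.56 [-1.8 -1.1  5.4] [-0.2   0.46 -0.02]
0.38 [-1.2 -2.1  6.4] [-0.18  0.4   0.05]
0.19 [-1.6 -1.   5.1] [-0.03  0.36 -0.  ]
0.0 [-1.9 -0.9  5.5] [-0.    0.37  0.1 ]
d2 1189 centre [-0.0014  0.1265] len 0.0514 dial 0.005
 lid slope 0.0013 z edge 0.1052
31.625
[ 0.5999 -0.1792  0.1076]
[ 0.4877 -0.3314  0.1156]
```

View pics/d2c.png

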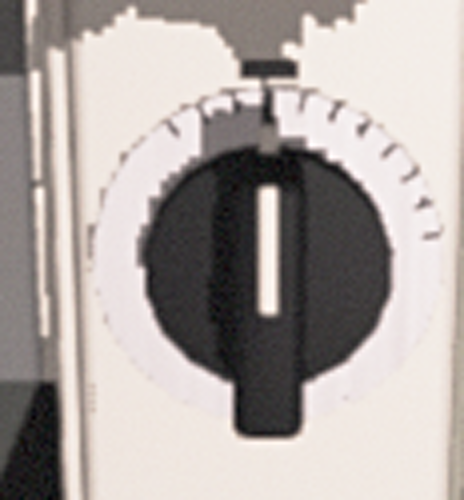

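The pointer (268,185–315) lines up with the thick zero mark (268,70–120). The lid is still level and the two other bottles haven't moved. Handing in.

```bash
python3 - <<'E'
from rig import *
print(sense()["wrist_force"],sense()["time_s"]); finish_job()
E
```

```text
[ 0.45935515 -0.19442666 -0.15706838] 31.675
the job is handed in; nothing more can be done
```

The dropper bottle is in the dry box, the lid is snapped shut and the vent dial reads zero. I handed the job in at 31.7 s of the 64 s allowed, with the arm clear of everything.

- **Dropper:** I set it on the well floor, touching down at the expected height. After release it stood upright, about 12 mm in front of the well's centre. After that it was seen only once, still upright, as the lid came down over it.
- **Lid:** I swung it down with closed fingertips and pressed the front edge. The force rose to about 4.6 N and fell away as the tab snapped, then met a hard stop. Afterwards the lid measured level (slope about 0.001 rad, front edge at 105 mm), and it was still so after the dial was turned.
- **Dial:** I turned it from about 0.75 rad to 0.005 rad, and the picture shows the pointer on the thick zero mark.
- **Other bottles:** both are within about 2 mm of their first measured positions, which is the camera's accuracy.

No check failed. One disagreement was a tilt of about −0.009 rad in the first lid reading after the press, against 0.001 rad in both later views. The other was the initial lid angle, 1.63 rad in one view and 1.67 in the other. Neither mattered.

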